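# Tip a specimen flask, then press it into the mixer's spring cradle

### The arm

A 6-joint arm with a two-finger parallel gripper is mounted at the origin on the work surface. World frame = base frame: x ahead of the robot, y to its left, z up, the work surface at z = 0. Lengths are in m, angles in rad, forces in N, time in s.
With the tool pointing down it reaches from about 0.375 to 0.9 m from the base axis. Payload 3.1 kg.
Tool frame: the origin (TCP) lies at the centre of the arm's flange, where the gripper is bolted on; the fingertips stand robot.tip_extent ahead of it and the grasp point (between the pads) lies 164 mm ahead of it (robot.tip_extent is the distance from the TCP to the fingertips, in m); z points along the fingers, y is the line along which they close (so a half turn about z gives the same grasp; the last joint's range is limited). The gripper opens to 87 mm and grips with 3 to 60 N. Pads are 19 mm wide; open, the fingers measure 117 mm over their backs; the gripper's body (75 mm by 190 mm) begins 51 mm behind the grasp point.
Start: joints at [0.943, 0.527, 1.433, -0, 1.181, -0.178], TCP at [0.272, 0.563, 0.405] pointing down, gripper open.
Joint ranges: [-3.08, 3.08], [-0.75, 2.2], [0.22, 2.44], [-1.43, 4.57], [0, 2.65], [-2.85, 2.85]. Speed limits (rad/s): [2.79, 2.79, 3.14, 3.14, 3.14, 3.14].

### API

Orientations are given as a unit quaternion [x, y, z, w].
In Python, from rig import get_obs, camera, hand_in, cut_out, robot gives the robot as it stands.
- The arm moves only by the tool step_arm, never from a script. Its argument "rows" is a list of rows, each a list of 6 numbers: the shift along the world's x, y, z in m, then the turn, a rotation vector about the world's x, y, z in degrees. A call has 1 to 12 rows; each row shifts and turns the commanded pose from where the row before left it; what a row does not reach is not made up. A row lasts 1/8 s, in which the tool goes at most 62.5 mm and 10.7 degrees, less where a joint would pass 70% of its speed; a pose out of reach is approached as far as the arm can. A call is refused whole if a number of a shift passes 0.0625 or a number of a turn 10.7, either way. A call with a gripper value outside its range is refused whole. "jaw" is the finger opening in m, from 0 to 0.087, set as the call begins (left out, the last holds). The fingers move at their own pace and stop on an object; "squeeze" is the grip in N (left out, the last holds). Time passes only in rows, so rows that do not move let the fingers close. It gives the time, the measured TCP pose, the force, the opening and the grip force at its end, in the units of the state.
- get_obs(): the state, without advancing time (a new reading comes with each control period).
- camera(name): name is "scene" or "side" or "wrist"; returns a dict with "pixels" (480x640x3 uint8, blue, green, red), "depth" (480x640 float32, m along the optical axis (not along the pixel's ray), 0 where there is no reading), "fov_y" (degrees; the focal length in pixels is half the picture's height over the tangent of half this angle, whatever the lens; pixels are square), "cx", "cy" (the principal point, pixels), "extrinsics" (4x4, takes a point from camera to world coordinates); the wrist camera has in their place "mount" (4x4, takes a point from camera to tool coordinates, whose origin is the TCP and whose axes are the flange's). Camera axes: x right, y up, looking along -z (the intrinsics and any distortion apply to the point x, -y, -z); pixel columns grow to the right and rows downward; lengths in m; the calibration is good to about 2 mm. A picture is of the moment at which its call begins: read the wrist's pose just before it.
- hand_in(): hands the job in; it is judged then, once.
Trained networks look in the newest picture that a camera, given by its name, has taken for a name from the list of things; names that differ only in an ending like _2 or _b are one class to them, and where a whole thing is asked for, a point or a joint stands for the part that bears it (a point fixed in the world has none). Each returns a list of dicts, best first, with "confidence" (0 to 1); they miss things now and then, are a little off and sometimes report something else, mostly with a low value. They report only what shows in the picture. A call takes as long as a camera call. They do not tell look-alikes from the thing itself.
- cut_out(label, camera): "region" (480x640 bool, what is visible of it) and "extent" ([centre column, centre row, width, height] in pixels, round what is visible of it).
The state is a dict: "time": time; "q": joint angles; "joint_velocities": joint speeds; "joint_torque": joint torques, N m; "position": TCP position; "tool_rot": TCP orientation; "ft_force": force on the tool from outside, world axes, zero at the start; "moment": the same for the moment, N m; "grip_width": finger opening in m; "grip_force": force on a finger pad.
Only numpy, scipy, OpenCV 4.12 (cv2) and the standard library are available. Lean on these libraries where they do the work, as an engineer would, in place of code of your own. Each camera call takes 0.05 s, during which the arm holds its last target. There are 200 camera calls.

### The job

Lift the stoppered amber specimen flask well clear of its cork ring, tip it in the air to about 40 degrees (never past 60) for a second to shift the settled sample inside, and bring it back upright while still in the air. Then set its round bulb in the orange spring ring of the touch mixer and, pushing on the flask alone and without ramming it, press the ring down as far as it goes, or very nearly. Finish while holding the flask upright and pressed down like that: do not let go, and leave the other things on the bench where they are.

Things in the scene. Friction and masses are not known exactly. Their poses are not given: they have to be found in the camera images.
- amber_flask: the flask to use: closed, opaque amber-brown, round-bottomed, red stopper, 0.11 to 0.22 kg. Origin at the bulb's lowest point, z up along the neck. Round bulb 64 mm in diameter (centre z = 32 mm), neck 22 mm in diameter from z = 67 to 116 mm, lip 28 mm wide at 118 to 122 mm, stopper 25 mm wide, top z = 134 mm. Starts upright in the cork ring and rocks easily there
- amber_flask_bulb (a point): centre of the amber flask's bulb, 32 mm above its lowest point
- amber_flask_neck (a point): point on the amber flask's axis to grip, 97 mm above its lowest point (axes as the flask's)
- cork_ring: cork ring that carries the amber flask: 84 mm outside, 44 mm inside diameter, 30 mm high, fixed to the bench; origin at the centre of its underside. The flask's lowest point rests about 21 mm above the bench
- mixer: touch mixer: white box 130 x 120 mm, 45 mm high, fixed to the bench, carrying a spring cradle on its middle; origin at the centre of its underside. Three steel guide pins round the spring end 66 mm above the bench
- cradle_rim (a point): centre of the top edge of the cradle: orange ring 76 mm outside, 50 mm inside diameter, 20 mm high, on a coil spring, top edge 86 mm above the bench when up. The point moves with the ring. The seated bulb's centre is about 20 mm above it (lowest point about 12 mm below it)
- cradle (a joint): how far the ring is pressed down: 0 = up, 0.016 m = at its stop. The spring needs about 5 N to start and about 15 N at the stop; it springs back when let go, and the flask's own weight does not press it down
- green_flask: bystander: the same flask in green with a white stopper, in a second cork ring of the same size, its stopper 155 mm above the bench; origin at its lowest point. Leave alone
- forceps_long: bystander: steel forceps 160 mm long, lying flat, origin at the middle of the underside, long axis x
- forceps_short: bystander: steel forceps 120 mm long, lying flat, origin at the middle of the underside, long axis x
- clamp: bystander: steel artery clamp about 145 mm long with two finger rings, lying flat, long axis x
- jar: bystander: specimen jar with blue cap, 60 mm in diameter, 75 mm high, origin at the centre of its underside
- dish: bystander: shallow white dish 90 mm in diameter, 16 mm high, origin at the centre of its underside
Not all that is in view belongs to the job. Leave any yellow look-alike of the mixer alone.

How it is judged:
By the outcome, as a careful person would: the job done as asked, in the order asked, and still so for the second after the job is handed in, while the arm keeps its last pose, push and grip.
It also fails if it takes over 56 s, if anything falls off the work surface, if the arm or the gripper's body presses on something with over 40 N, if the wrist force passes 120 N, or if a joint passes its speed limit or range.

## Working session

There is one attempt and no reset: what is moved stays moved. The work goes in short steps, Python scripts to look and compute and a tool call to move; the robot and the scene stay as the last step left them, time stands still between calls to the robot, and variables do not carry over. Pictures are saved under pics/ and viewed, at most 10 in all, crops included, and the job is handed in when it is done.

Besides the shell and the picture viewer there is one more tool, called after "Emit:" as name(argument=value, ...), one argument or row to a line, values as JSON. step_arm: Moves the arm, as the interface text tells. Its arguments: {"type":"object","properties":{"rows":{"type":"array"},"jaw":{"type":"number"},"squeeze":{"type":"number"}},"required":["rows"]}

```bash
mkdir -p pics; ls
cat > h.py <<'E'
import numpy as np, cv2
from rig import get_obs, camera, hand_in, cut_out, robot
from scipy.spatial.transform import Rotation as R
def ext(c,o=None):
    if 'extrinsics' in c: return np.array(c['extrinsics'])
    T=np.eye(4);T[:3,:3]=R.from_quat(o['tool_rot']).as_matrix();T[:3,3]=o['position'];return T@np.array(c['mount'])
def cloud(c,o=None):
    d=c['depth'];f=240/np.tan(np.radians(c['fov_y'])/2)
    v,u=np.mgrid[:480,:640]
    P=np.stack([(u-c['cx'])/f*d,-(v-c['cy'])/f*d,-d,np.ones_like(d)],-1)
    W=P@ext(c,o).T
    W[d<=0]=np.nan
    return W[...,:3]
E
python3 - <<'E'
from h import *
print(get_obs(), robot.tip_extent)
ims=[]
for n in ['scene','side']:
    c=camera(n); print(n,{k:c[k] for k in c if k not in('pixels','depth')})
    cv2.imwrite(f'pics/{n}0.png',c['pixels']); W=cloud(c)
    for l in ['amber_flask','green_flask','mixer','cradle_rim','cork_ring','jar','dish','clamp','forceps_long']:
        for r in cut_out(l,n):
            p=W[r['region']]; p=p[~np.isnan(p[:,0])]
            if len(p): print(l,round(r['confidence'],2),np.round(r['extent']),'lo',np.percentile(p,3,axis=0).round(3),'hi',np.percentile(p,97,axis=0).round(3))
E
```

```text
pics
{'time': 0.0, 'q': array([ 9.42500261e-01,  5.28519906e-01,  1.43390946e+00, -2.30507904e-06,
        1.18138159e+00, -1.78498319e-01]), 'joint_velocities': array([ 9.25691590e-04,  1.98944370e-05,  2.70855155e-03,  3.29264488e-04,
       -3.54559439e-04, -4.25656631e-04]), 'joint_torque': array([ 6.31365274e-04, -4.40040350e+01, -1.76591724e+01,  6.36188406e-02,
        5.81084308e-02, -1.50805608e-04]), 'position': array([0.27151026, 0.56256934, 0.40373589]), 'tool_rot': array([ 2.23007219e-01,  9.74816162e-01, -1.02054150e-03, -4.34411855e-04]), 'ft_force': array([0.07029822, 0.44237211, 0.19354043]), 'moment': array([-0.04505965,  0.0141858 , -0.03115893]), 'grip_force': 0.0, 'grip_width': 0.08671719163311599} 0.1822
scene {'fov_y': 56.70857698653028, 'cx': 320.5608716921234, 'cy': 232.8844369051402, 'extrinsics': array([[-0.61670464, -0.64352614,  0.45337566,  0.88934616],
       [ 0.78718802, -0.50650861,  0.35182958,  0.3339432 ],
       [ 0.00322715,  0.57386682,  0.81894228,  0.83671002],
       [ 0.        ,  0.        ,  0.        ,  1.        ]])}
amber_flask 0.79 [2
[... 2197 characters left out ...]
i [0.596 0.029 0.089]
cradle_rim 0.69 [277. 376.  35.  40.] lo [ 0.153 -0.335  0.049] hi [ 0.224 -0.264  0.088]
cork_ring 0.92 [404. 331.  36.  33.] lo [ 0.481 -0.317  0.002] hi [ 0.548 -0.247  0.033]
cork_ring 0.22 [405. 307.  29.  50.] lo [ 0.493 -0.305  0.042] hi [ 0.536 -0.26   0.155]
jar 0.95 [319. 195.  21.  29.] lo [0.633 0.293 0.003] hi [0.683 0.342 0.078]
dish 0.69 [216. 214.  26.  14.] lo [0.294 0.385 0.003] hi [0.362 0.453 0.017]
dish 0.48 [352. 241.  28.  23.] lo [ 0.529 -0.04   0.052] hi [0.597 0.028 0.089]
clamp 0.6 [493. 334.  57.  26.] lo [ 0.627 -0.415  0.   ] hi [ 0.766 -0.369  0.008]
forceps_long 0.7 [427. 267.  38.  19.] lo [ 0.68  -0.135 -0.001] hi [ 0.808 -0.108  0.01 ]
```

View pics/scene0.png

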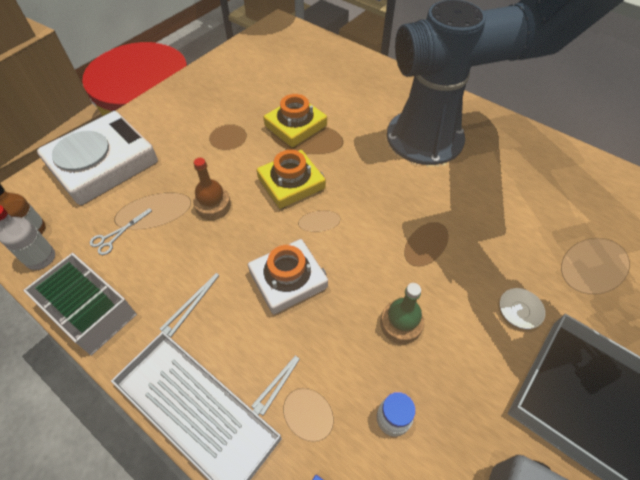

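Run:
```python
from h import *
from scipy.optimize import least_squares
tiles=[]
for n in ['scene','side']:
    c=camera(n);W=cloud(c);I=c['pixels'];
    for (l,idx) in [('amber_flask',0),('cradle_rim',0),('cradle_rim',1),('cradle_rim',2)]:
        rs=cut_out(l,n)
        if idx>=len(rs): continue
        r=rs[idx]; p=W[r['region']]; p=p[~np.isnan(p[:,0])]
        u,v=map(int,r['extent'][:2])
        t=I[max(0,v-45):v+45,max(0,u-45):u+45]; tiles.append(cv2.resize(t,(200,200),interpolation=cv2.INTER_CUBIC))
        if l=='amber_flask':
            for lo,hi,rad in [(.145,.165,None),(.09,.135,.011),(.035,.075,.032)]:
                q=p[(p[:,2]>lo)&(p[:,2]<hi)]
                if rad is None: print(n,'stopper top',np.median(q,0).round(4),len(q))
                elif rad==.011:
                    s=least_squares(lambda x:np.hypot(q[:,0]-x[0],q[:,1]-x[1])-rad,np.median(q,0)[:2],loss='soft_l1',f_scale=.002).x; print(n,'neck',s.round(4),len(q))
                else:
                    s=least_squares(lambda x:np.linalg.norm(q-x,axis=1)-rad,np.median(q,0),loss='soft_l1',f_scale=.002).x; print(n,'bulb',s.round(4),len(q))
        else:
            q=p[p[:,2]>.082].astype(np.float32)
            (cx,cy),rr=cv2.minEnclosingCircle(q[:,:2]); print(n,l,'top',round(cx,4),round(cy,4),round(rr,4),np.median(q[:,2]).round(4),len(q), 'mean',q.mean(0).round(4), I[r['region']].mean(0).round())
cv2.imwrite('pics/tiles.png',np.vstack([np.hstack(tiles[:4]),np.hstack(tiles[4:8])]))
```

```text
scene stopper top [ 0.5264 -0.2724  0.154 ] 109
scene neck [ 0.5334 -0.2597] 153
scene bulb [ 0.5239 -0.2763  0.0527] 359Traceback (most recent call last):
  File "<stdin>", line 22, in <module>
cv2.error: OpenCV(4.12.0) /io/opencv/modules/imgproc/src/shapedescr.cpp:201: error: (-215:Assertion failed) count >= 0 && (depth == CV_32F || depth == CV_32S) in function 'minEnclosingCircle'
```

The scene view shows the amber flask with its red stopper at (208,185) and the white mixer at (287,275). Things that could be mistaken for them are the brown bottle with a red cap at the left edge (15,210), the green flask (406,315), and the yellow mixers at (291,178) and (295,118). I choose the flask at (208,185) and the white mixer at (287,275).

Run:
```python
from h import *
from scipy.optimize import least_squares
tiles=[]
for n in ['scene','side']:
    c=camera(n);W=cloud(c);I=c['pixels'];
    for l in ['amber_flask','cradle_rim']:
        for r in cut_out(l,n):
            p=W[r['region']]; p=p[~np.isnan(p[:,0])]
            if not len(p): continue
            m=np.median(p,0)
            if l=='cradle_rim' and m[0]<.5: continue
            u,v=map(int,r['extent'][:2])
            t=I[v-45:v+45,u-45:u+45]; tiles.append(cv2.resize(t,(300,300),interpolation=cv2.INTER_CUBIC))
            if l=='amber_flask':
                print(n,'stopper',np.median(p[p[:,2]>.151],0).round(4))
                q=p[(p[:,2]>.09)&(p[:,2]<.135)]
                print('neck',least_squares(lambda x:np.hypot(q[:,0]-x[0],q[:,1]-x[1])-.011,m[:2],loss='soft_l1',f_scale=.002).x.round(4),np.median(q,0).round(4))
                q=p[(p[:,2]>.035)&(p[:,2]<.08)]
                print('bulb',least_squares(lambda x:np.linalg.norm(q-x,axis=1)-.032,m,loss='soft_l1',f_scale=.002).x.round(4))
            else:
                q=p[p[:,2]>.084]
                (cx,cy),rr=cv2.minEnclosingCircle(np.ascontiguousarray(q[:,:2],dtype=np.float32)); print(n,'rim',round(cx,4),round(cy,4),round(rr,4),np.median(q,0).round(4),len(q))
cv2.imwrite('pics/tiles.png',np.hstack(tiles[:2]))
```

```text
scene stopper [ 0.5263 -0.2725  0.1548]
neck [ 0.5343 -0.259 ] [ 0.5298 -0.2671  0.1106]
bulb [ 0.5242 -0.2762  0.0526]
scene stopper [nan nan nan]
neck [0.5536 0.0108] [0.5461 0.0188 0.0903]
bulb [0.5725 0.002  0.0695]
scene rim 0.5674 -0.0024 0.0385 [ 0.5691 -0.0011  0.0863] 543
side stopper [ 0.5192 -0.2781  0.1551]
neck [ 0.5087 -0.2876] [ 0.5152 -0.2827  0.1129]
bulb [ 0.5235 -0.2749  0.0534]
side rim 0.5655 -0.002 0.04 [ 0.5639 -0.0043  0.0865] 215
  return _methods._mean(a, axis=axis, dtype=dtype,
  ret = um.true_divide(
```

View pics/tiles.png

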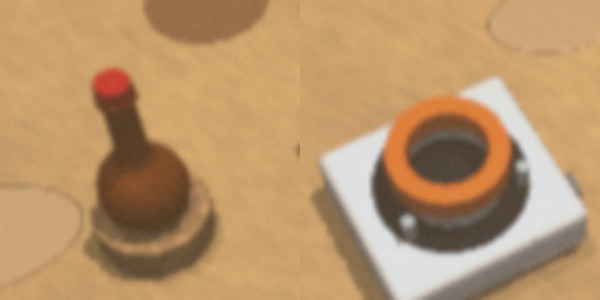

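The close crop confirms the opaque amber flask with its red stopper, upright in the cork ring, and the white mixer with its orange ring. I measure the flask axis at about (0.5235,-0.2755) and the rim at about (0.566,-0.002,0.086).

Emit:
step_arm(
  rows=[
    [0.0158,-0.0524,0,0,0,-5.1],
    [0.0158,-0.0524,0,0,0,-5.1],
    [0.0158,-0.0524,0,0,0,-5.1],
    [0.0158,-0.0524,0,0,0,-5.1],
    [0.0158,-0.0524,0,0,0,-5.1],
    [0.0158,-0.0524,0,0,0,-5.1],
    [0.0158,-0.0524,0,0,0,-5.1],
    [0.0158,-0.0524,0,0,0,-5.1],
    [0.0158,-0.0524,0,0,0,-5.1],
    [0.0158,-0.0524,0,0,0,-5.1],
    [0.0158,-0.0524,0,0,0,-5.1],
    [0.0158,-0.0524,0,0,0,-5.1],
  ],
  jaw=0.087,
)

```text
time: 2.95
position: [0.4616, -0.0679, 0.4051]
tool_rot: [0.689, 0.724, 0.0, 0.0]
ft_force: [1.3, 0.7, 0.4]
grip_width: 0.0872
grip_force: 0.0
```

Emit:
step_arm(
  rows=[
    [0.0158,-0.0524,0,0,0,-5.1],
    [0.0158,-0.0524,0,0,0,-5.1],
    [0.0158,-0.0524,0,0,0,-5.1],
    [0.0158,-0.0524,0,0,0,-5.1],
    [0,0,0,0,0,0],
    [0,0,0,0,0,0],
    [0,0,0,0,0,0],
  ],
)

```text
time: 3.82
position: [0.5241, -0.2741, 0.4047]
tool_rot: [0.805, 0.593, -0.0, -0.001]
ft_force: [0.2, -0.2, -0.4]
grip_width: 0.0868
grip_force: 0.0
```

```bash
cat > w.py <<'E'
from h import *
import sys
o=get_obs();c=camera('wrist');W=cloud(c,o);cv2.imwrite(sys.argv[1],c['pixels'])
print(o['position'],R.from_quat(o['tool_rot']).as_matrix().round(4).tolist(),o['q'].round(3))
for l in ['amber_flask']:
    for r in cut_out(l,'wrist'):
        p=W[r['region']];p=p[~np.isnan(p[:,0])]
        if not len(p): continue
        z=p[:,2].max(); print(l,r['confidence'],np.round(r['extent']),np.percentile(p,3,axis=0).round(4),np.percentile(p,97,axis=0).round(4),'top',np.median(p[p[:,2]>np.percentile(p[:,2],99)-.004],0).round(4))
E
python3 w.py pics/w1.png
```

```text
[ 0.52410877 -0.27405534  0.40466379] [[0.297, 0.9549, -0.001], [0.9549, -0.297, 0.0011], [0.0007, -0.0013, -1.0]] [-0.671  0.482  1.519  0.     1.142 -0.369]
amber_flask 0.9 [320. 229.  86. 103.] [ 0.4977 -0.2892  0.0578] [ 0.5498 -0.2468  0.1557] top [ 0.5232 -0.2745  0.1549]
```

View pics/w1.png

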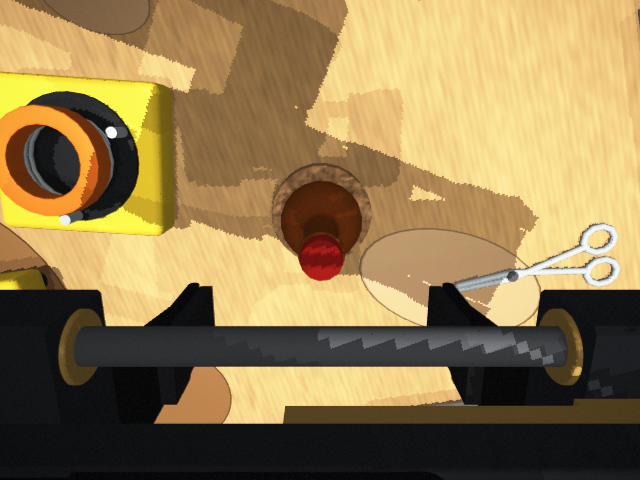

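The wrist view shows the red stopper at (321,258), centred between the fingers. Its top measures (0.523,-0.2745,0.155), which agrees with the fixed cameras, so I descend.

Emit:
step_arm(
  rows=[
    [-0.001,0,-0.02,0,0,0],
    [0,0,-0.02,0,0,0],
    [0,0,-0.02,0,0,0],
    [0,0,-0.02,0,0,0],
    [0,0,-0.015,0,0,0],
    [0,0,-0.015,0,0,0],
    [0,0,-0.012,0,0,0],
    [0,0,0,0,0,0],
    [0,0,0,0,0,0],
  ],
)

```text
time: 5.05
position: [0.5237, -0.2757, 0.2831]
tool_rot: [0.806, 0.592, 0.0, 0.0]
ft_force: [-0.2, -0.3, 0.0]
grip_width: 0.0868
grip_force: 0.0
```

Emit:
step_arm(
  rows=[
    [0,0,0,0,0,0],
    [0,0,0,0,0,0],
    [0,0,0,0,0,0],
    [0,0,0,0,0,0],
    [0,0,0,0,0,0],
    [0,0,0,0,0,0],
    [0,0,0,0,0,0],
    [0,0,0,0,0,0],
  ],
  jaw=0.01,
  squeeze=45,
)

```text
time: 6.05
position: [0.5235, -0.2756, 0.2828]
tool_rot: [0.806, 0.592, 0.0, -0.0]
ft_force: [-0.6, 0.4, 0.4]
grip_width: 0.0231
grip_force: 45.0
```

Emit:
step_arm(
  rows=[
    [0,0,0.005,0,0,0],
    [0,0,0.012,0,0,0],
    [0,0,0.02,0,0,0],
    [0,0,0.025,0,0,0],
    [0,0,0.025,0,0,0],
    [0,0,0.025,0,0,0],
    [0,0,0.025,0,0,0],
    [0,0,0.02,0,0,0],
    [0,0,0.013,0,0,0],
    [0,0,0.005,0,0,0],
    [0,0,0,0,0,0],
    [0,0,0,0,0,0],
  ],
)

```text
time: 7.55
position: [0.5233, -0.2755, 0.4568]
tool_rot: [0.806, 0.592, -0.0, -0.001]
ft_force: [0.4, 0.4, -1.7]
grip_width: 0.0227
grip_force: 45.0
```

```bash
cat > fl.py <<'E'
from h import *
import sys
from scipy.optimize import least_squares
# fit flask axis: point (bulb centre) and unit tilt from both cameras' depth
tiles=[]
o=get_obs();M=R.from_quat(o['tool_rot']).as_matrix();g=o['position']+.164*M[:,2]
print('TCP',o['position'].round(4),'tool z',M[:,2].round(3),'grasp',g.round(4),'w',o['grip_width'],'f',o['grip_force'],'F',o['ft_force'].round(2))
for n in ['scene','side']:
    c=camera(n);W=cloud(c);C=np.array(c['extrinsics'])[:3,3]
    for r in cut_out('amber_flask',n)[:3]:
        p=W[r['region']];p=p[~np.isnan(p[:,0])]
        p=p[np.linalg.norm(p-g,axis=1)<.12]
        if len(p)<80: continue
        ax0=-M[:,2]
        def res(x):  # x: bulb centre, two tilts in grasp plane
            d=p-x[:3]; return np.abs(np.linalg.norm(d,axis=1)-.032)
        q=p[(p-g)@ax0<-.04]; 
        b=least_squares(lambda x:np.linalg.norm(q-x,axis=1)-.032,q.mean(0)-.02*(C-q.mean(0))/np.linalg.norm(C-q.mean(0)),loss='soft_l1',f_scale=.002).x
        s=p[(p-g)@ax0>.035]
        a=(g-b);L=np.linalg.norm(a);a/=L
        print(n,round(r['confidence'],2),'bulb',b.round(4),'L',L.round(4),'axis',a.round(3),'tilt',np.degrees(np.arccos(a[2])).round(1),'n',len(q))
        u,v=map(int,r['extent'][:2]);tiles.append(cv2.resize(c['pixels'][max(0,v-50):v+50,max(0,u-50):u+50],(400,400)))
        break
if len(sys.argv)>1: cv2.imwrite(sys.argv[1],np.hstack(tiles))
E
python3 fl.py pics/lift.png
```

```text
TCP [ 0.5233 -0.2755  0.4568] tool z [-0.002  0.001 -1.   ] grasp [ 0.5231 -0.2753  0.2928] w 0.02267728986066362 f 45.000468492507935 F [ 0.36  0.4  -1.7 ]
scene 0.85 bulb [ 0.5233 -0.276   0.227 ] L 0.0658 axis [-0.003  0.01   1.   ] tilt 0.6 n 641
side 0.59 bulb [ 0.5231 -0.2746  0.2273] L 0.0655 axis [-0.001 -0.01   1.   ] tilt 0.6 n 583
```

View pics/lift.png

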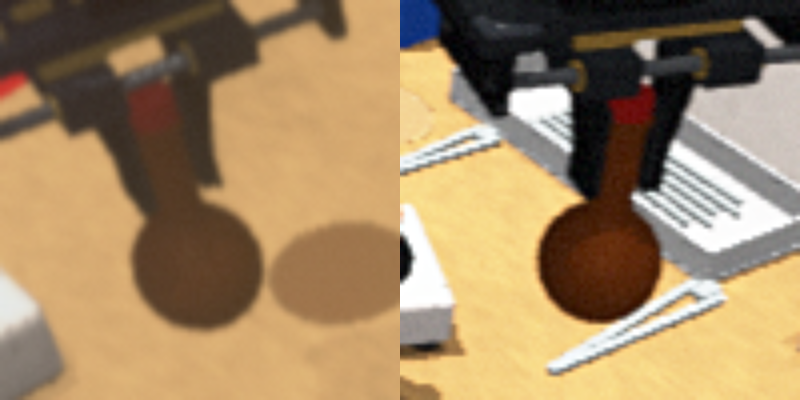

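The flask hangs upright in the grip with the bulb about 195 mm above the bench, and both cameras agree. Next I tip it 40°.

Emit:
step_arm(
  rows=[
    [0,0,0,-0.6,-1.9,0],
    [0,0,0,-1.19,-3.82,0],
    [0,0,0,-1.49,-4.78,0],
    [0,0,0,-1.49,-4.78,0],
    [0,0,0,-1.49,-4.78,0],
    [0,0,0,-1.49,-4.78,0],
    [0,0,0,-1.49,-4.78,0],
    [0,0,0,-1.19,-3.82,0],
    [0,0,0,-0.9,-2.86,0],
    [0,0,0,-0.6,-1.9,0],
    [0,0,0,0,0,0],
    [0,0,0,0,0,0],
  ],
)

```text
time: 9.25
position: [0.5234, -0.2755, 0.4577]
tool_rot: [0.757, 0.557, 0.203, 0.275]
ft_force: [-0.2, 0.3, -1.8]
grip_width: 0.0228
grip_force: 45.0
```

```bash
python3 fl.py
```

```text
TCP [ 0.5234 -0.2755  0.4577] tool z [ 0.613 -0.192 -0.766] grasp [ 0.624  -0.3069  0.3321] w 0.022819429195988023 f 45.00286817550659 F [-0.22  0.3  -1.78]
scene 0.92 bulb [ 0.6645 -0.3202  0.2815] L 0.0661 axis [-0.612  0.2    0.765] tilt 40.1 n 969
side 0.95 bulb [ 0.6644 -0.319   0.2818] L 0.0656 axis [-0.616  0.183  0.766] tilt 40.0 n 571
```

The flask is at 40.0°. I hold it there for over a second, then bring it back upright.

Emit:
step_arm(
  rows=[
    [0,0,0,0,0,0],
    [0,0,0,0,0,0],
    [0,0,0,0,0,0],
    [0,0,0,0,0,0],
    [0,0,0,0,0,0],
    [0,0,0,0,0,0],
    [0,0,0,0,0,0],
    [0,0,0,0,0,0],
    [0,0,0,0,0,0],
    [0,0,0,0,0,0],
  ],
)

```text
time: 10.7
position: [0.5235, -0.2756, 0.4578]
tool_rot: [0.757, 0.556, 0.203, 0.276]
ft_force: [0.9, -1.6, -2.4]
grip_width: 0.0233
grip_force: 45.0
```

Emit:
step_arm(
  rows=[
    [0,0,0,0.6,1.9,0],
    [0,0,0,1.19,3.82,0],
    [0,0,0,1.49,4.78,0],
    [0,0,0,1.49,4.78,0],
    [0,0,0,1.49,4.78,0],
    [0,0,0,1.49,4.78,0],
    [0,0,0,1.49,4.78,0],
    [0,0,0,1.19,3.82,0],
    [0,0,0,0.9,2.86,0],
    [0,0,0,0.6,1.9,0],
    [0,0,0,0,0,0],
    [0,0,0,0,0,0],
  ],
)

```text
time: 12.2
position: [0.5235, -0.2756, 0.4578]
tool_rot: [0.806, 0.592, 0.0, 0.0]
ft_force: [0.9, 0.1, -1.5]
grip_width: 0.0232
grip_force: 45.0
```

Emit:
step_arm(
  rows=[
    [0,0,0,0,0,0],
    [0,0,0,0,0,0],
    [0,0,0,0,0,0],
    [0,0,0,0,0,0],
  ],
)

```text
time: 12.7
position: [0.5235, -0.2756, 0.4578]
tool_rot: [0.806, 0.592, 0.0, 0.0]
ft_force: [0.3, 0.6, -2.1]
grip_width: 0.0235
grip_force: 45.0
```

```bash
python3 fl.py
```

```text
TCP [ 0.5235 -0.2756  0.4578] tool z [ 0.  0. -1.] grasp [ 0.5235 -0.2756  0.2938] w 0.023463003634047665 f 44.99977111816406 F [ 0.32  0.64 -2.08]
scene 0.78 bulb [ 0.5238 -0.2762  0.2278] L 0.066 axis [-0.004  0.01   1.   ] tilt 0.6 n 663
side 0.87 bulb [ 0.5233 -0.2749  0.2284] L 0.0653 axis [ 0.004 -0.01   1.   ] tilt 0.6 n 612
```

Upright again at 12.7 s. I carry it over the cradle, with the rim at about (0.5665,-0.002).

Emit:
step_arm(
  rows=[
    [0.003,0.0165,0,0,0,0],
    [0.0055,0.035,0,0,0,0],
    [0.0055,0.035,0,0,0,0],
    [0.0055,0.035,0,0,0,0],
    [0.0055,0.035,0,0,0,0],
    [0.0055,0.035,0,0,0,0],
    [0.0055,0.035,0,0,0,0],
    [0.004,0.03,0,0,0,0],
    [0.003,0.0165,0,0,0,0],
    [0,0,0,0,0,0],
    [0,0,0,0,0,0],
  ],
)

```text
time: 14.28
position: [0.5665, -0.0031, 0.4577]
tool_rot: [0.806, 0.592, -0.0, 0.0]
ft_force: [-0.3, 0.7, -0.8]
grip_width: 0.0236
grip_force: 45.0
```

Emit:
step_arm(
  rows=[
    [0,0,-0.015,0,0,0],
    [0,0,-0.015,0,0,0],
    [0,0,-0.015,0,0,0],
    [0,0,-0.015,0,0,0],
    [0,0,-0.01,0,0,0],
    [0,0,-0.01,0,0,0],
    [0,0,-0.007,0,0,0],
    [0,0,0,0,0,0],
    [0,0,0,0,0,0],
  ],
)

```text
time: 15.4
position: [0.5667, -0.0026, 0.3711]
tool_rot: [0.806, 0.592, 0.0, 0.0]
ft_force: [1.8, -0.5, -2.1]
grip_width: 0.0232
grip_force: 45.0
```

```bash
python3 fl.py pics/over.png
python3 - <<'E'
from h import *
for n in ['scene','side']:
    c=camera(n);W=cloud(c);hsv=cv2.cvtColor(c['pixels'],cv2.COLOR_BGR2HSV)
    m=(np.abs(W[...,0]-.566)<.06)&(np.abs(W[...,1]+.002)<.06)&(np.abs(W[...,2]-.0865)<.003)&(hsv[...,1]>150)
    q=W[m][:,:2]
    from scipy.optimize import least_squares
    f=lambda x:np.maximum(0,np.hypot(*(q-x).T)-.038)+np.maximum(0,.025-np.hypot(*(q-x).T))
    print(n,len(q),least_squares(f,[.566,-.002],loss='soft_l1',f_scale=.001).x.round(4))
E
```

```text
TCP [ 0.5667 -0.0026  0.3711] tool z [ 0.001 -0.    -1.   ] grasp [ 0.5668 -0.0026  0.2071] w 0.023218723172312532 f 45.000112652778625 F [ 1.8  -0.51 -2.06]
scene 0.95 bulb [ 0.5672 -0.0032  0.1413] L 0.0659 axis [-0.006  0.009  1.   ] tilt 0.6 n 591
side 0.56 bulb [ 0.5666 -0.0017  0.142 ] L 0.0651 axis [ 0.003 -0.013  1.   ] tilt 0.8 n 359
scene 337 [ 0.5677 -0.0026]
side 198 [ 0.5653 -0.0038]
```

View pics/over.png

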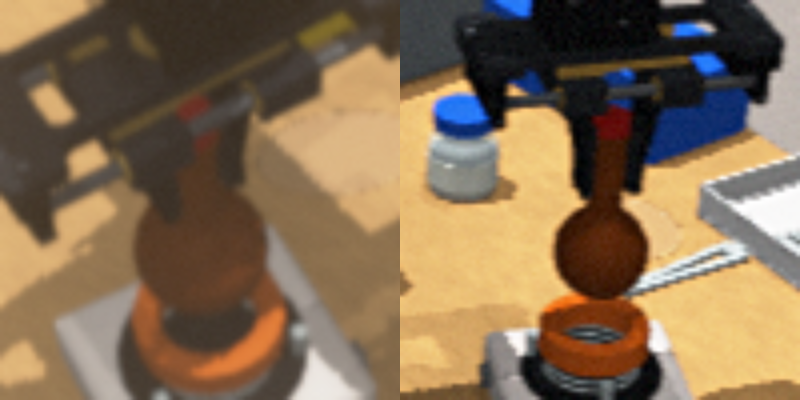

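The bulb hangs centred about 23 mm above its seated position in the orange ring, offset by 1 mm or less. I lower it slowly while watching the force.

Emit:
step_arm(
  rows=[
    [0,0,-0.008,0,0,0],
    [0,0,-0.008,0,0,0],
    [0,0,-0.006,0,0,0],
    [0,0,-0.004,0,0,0],
    [0,0,-0.003,0,0,0],
    [0,0,-0.002,0,0,0],
    [0,0,-0.002,0,0,0],
    [0,0,-0.002,0,0,0],
    [0,0,-0.001,0,0,0],
    [0,0,0,0,0,0],
    [0,0,0,0,0,0],
  ],
  squeeze=58,
)

```text
time: 17.08
position: [0.5667, -0.0026, 0.3353]
tool_rot: [0.806, 0.592, 0.0, 0.0]
ft_force: [-1.1, -0.2, 4.3]
grip_width: 0.0229
grip_force: 58.0
```

Emit:
step_arm(
  rows=[
    [0,0,-0.0015,0,0,0],
    [0,0,-0.0015,0,0,0],
    [0,0,-0.0015,0,0,0],
    [0,0,-0.0015,0,0,0],
    [0,0,-0.0015,0,0,0],
    [0,0,-0.0015,0,0,0],
    [0,0,-0.0015,0,0,0],
    [0,0,-0.0015,0,0,0],
    [0,0,0,0,0,0],
    [0,0,0,0,0,0],
  ],
)

```text
time: 18.32
position: [0.5669, -0.0026, 0.324]
tool_rot: [0.806, 0.592, 0.001, 0.001]
ft_force: [-0.7, -0.3, 10.6]
grip_width: 0.0228
grip_force: 58.0
```

```bash
cat > rim.py <<'E'
from h import *
for n in ['scene','side']:
    c=camera(n);W=cloud(c);hsv=cv2.cvtColor(c['pixels'],cv2.COLOR_BGR2HSV)
    m=(np.abs(W[...,0]-.566)<.05)&(np.abs(W[...,1]+.002)<.05)&(W[...,2]>.05)&(W[...,2]<.1)&(hsv[...,1]>150)&(hsv[...,2]>130)
    z=W[m][:,2];h,e=np.histogram(z,bins=np.arange(.05,.1,.002));print(n,len(z),dict(zip(e.round(3),h)))
E
python3 fl.py; python3 rim.py
```

```text
TCP [ 0.5669 -0.0026  0.324 ] tool z [ 0.002 -0.    -1.   ] grasp [ 0.5672 -0.0027  0.16  ] w 0.022809619875732517 f 57.999290227890015 F [-0.67 -0.33 10.59]
scene 0.92 bulb [ 0.5671 -0.0034  0.0944] L 0.0656 axis [0.001 0.011 1.   ] tilt 0.6 n 526
side 0.91 bulb [ 0.5668 -0.0021  0.095 ] L 0.065 axis [ 0.005 -0.01   1.   ] tilt 0.6 n 342
scene 243 {np.float64(0.05): np.int64(0), np.float64(0.052): np.int64(0), np.float64(0.054): np.int64(0), np.float64(0.056): np.int64(0), np.float64(0.058): np.int64(0), np.float64(0.06): np.int64(0), np.float64(0.062): np.int64(0), np.float64(0.064): np.int64(1), np.float64(0.066): np.int64(5), np.float64(0.068): np.int64(12), np.float64(0.07): np.int64(20), np.float64(0.072): np.int64(45), np.float64(0.074): np.int64(100), np.float64(0.076): np.int64(57), np.float64(0.078): np.int64(1), np.float64(0.08): np.int64(0), np.float64(0.082): np.int64(0), np.float64(0.084): np.int64(0), np.float64(0.086): np.int64(0), np.float64(0.088): np.int64(1), np.float64(0.09): np.int64(0), np.float64(0.092): np.int64(1), np.float64(0.094): np.int64(0), np.float64(0.096): np.int64(0)}
side 97 {np.float64(0.05): np.int64(0), np.float64(0.052): np.int64(0), np.float64(0.054): np.int64(0), np.float64(0.056): np.int64(2), np.float64(0.058): np.int64(1), np.float64(0.06): np.int64(4), np.float64(0.062): np.int64(3), np.float64(0.064): np.int64(1), np.float64(0.066): np.int64(1), np.float64(0.068): np.int64(2), np.float64(0.07): np.int64(3), np.float64(0.072): np.int64(10), np.float64(0.074): np.int64(39), np.float64(0.076): np.int64(26), np.float64(0.078): np.int64(3), np.float64(0.08): np.int64(0), np.float64(0.082): np.int64(0), np.float64(0.084): np.int64(0), np.float64(0.086): np.int64(0), np.float64(0.088): np.int64(0), np.float64(0.09): np.int64(1), np.float64(0.092): np.int64(0), np.float64(0.094): np.int64(0), np.float64(0.096): np.int64(0)}
```

Spring force is about 12.4 N and the ring is down about 11 mm. I go on with a few mm of fine steps, looking for the force to stiffen at the stop.

Emit:
step_arm(
  rows=[
    [0,0,-0.001,0,0,0],
    [0,0,-0.001,0,0,0],
    [0,0,-0.001,0,0,0],
    [0,0,-0.001,0,0,0],
    [0,0,0,0,0,0],
    [0,0,0,0,0,0],
    [0,0,0,0,0,0],
  ],
)

```text
time: 19.5
position: [0.5669, -0.0026, 0.3204]
tool_rot: [0.806, 0.592, 0.001, 0.001]
ft_force: [-2.3, -0.9, 11.6]
grip_width: 0.0232
grip_force: 58.0
```

Emit:
step_arm(
  rows=[
    [0,0,-0.0005,0,0,0],
    [0,0,-0.0005,0,0,0],
    [0,0,0,0,0,0],
    [0,0,0,0,0,0],
    [0,0,0,0,0,0],
  ],
)

```text
time: 20.12
position: [0.5669, -0.0026, 0.3195]
tool_rot: [0.806, 0.592, 0.001, 0.001]
ft_force: [-2.1, 0.6, 13.5]
grip_width: 0.0229
grip_force: 58.0
```

Emit:
step_arm(
  rows=[
    [0,0,-0.0005,0,0,0],
    [0,0,0,0,0,0],
    [0,0,0,0,0,0],
    [0,0,0,0,0,0],
  ],
)

```text
time: 20.62
position: [0.5669, -0.0026, 0.319]
tool_rot: [0.806, 0.592, 0.001, 0.001]
ft_force: [-2.4, -0.3, 12.8]
grip_width: 0.0231
grip_force: 58.0
```

Emit:
step_arm(
  rows=[
    [0,0,-0.0005,0,0,0],
    [0,0,0,0,0,0],
    [0,0,0,0,0,0],
    [0,0,0,0,0,0],
  ],
)

```text
time: 21.12
position: [0.567, -0.0026, 0.3189]
tool_rot: [0.806, 0.592, 0.001, 0.001]
ft_force: [-2.4, 0.7, 14.2]
grip_width: 0.0231
grip_force: 58.0
```

Emit:
step_arm(
  rows=[
    [0,0,-0.0005,0,0,0],
    [0,0,0,0,0,0],
    [0,0,0,0,0,0],
    [0,0,0,0,0,0],
  ],
)

```text
time: 21.62
position: [0.5671, -0.0026, 0.3188]
tool_rot: [0.806, 0.592, 0.001, 0.001]
ft_force: [-2.3, -0.4, 17.0]
grip_width: 0.0228
grip_force: 58.0
```

Emit:
step_arm(
  rows=[
    [0,0,-0.0005,0,0,0],
    [0,0,0,0,0,0],
    [0,0,0,0,0,0],
    [0,0,0,0,0,0],
  ],
)

```text
time: 22.12
position: [0.5671, -0.0026, 0.3187]
tool_rot: [0.806, 0.592, 0.001, 0.001]
ft_force: [-3.2, 1.0, 19.1]
grip_width: 0.0231
grip_force: 58.0
```

```bash
python3 fl.py pics/press.png; python3 rim.py|sed 's/np.float64(\([0-9.]*\)): np.int64(\([0-9]*\))/\1:\2/g'
```

```text
TCP [ 0.5671 -0.0026  0.3187] tool z [ 0.004 -0.001 -1.   ] grasp [ 0.5677 -0.0028  0.1547] w 0.02312624348463064 f 57.99765944480896 F [-3.2   0.99 19.09]
scene 0.57 bulb [ 0.5674 -0.0033  0.0888] L 0.066 axis [0.005 0.008 1.   ] tilt 0.5 n 534
side 0.95 bulb [ 0.5668 -0.0021  0.0899] L 0.0648 axis [ 0.014 -0.01   1.   ] tilt 1.0 n 336
scene 228 {0.05:0, 0.052:0, 0.054:0, 0.056:0, 0.058:1, 0.06:2, 0.062:14, 0.064:11, 0.066:24, 0.068:70, 0.07:91, 0.072:15, 0.074:0, 0.076:0, 0.078:0, 0.08:0, 0.082:0, 0.084:0, 0.086:0, 0.088:0, 0.09:0, 0.092:0, 0.094:0, 0.096:0}
side 98 {0.05:0, 0.052:2, 0.054:2, 0.056:5, 0.058:0, 0.06:2, 0.062:0, 0.064:9, 0.066:1, 0.068:29, 0.07:35, 0.072:9, 0.074:1, 0.076:0, 0.078:0, 0.08:0, 0.082:0, 0.084:0, 0.086:0, 0.088:0, 0.09:0, 0.092:0, 0.094:1, 0.096:0}
```

View pics/press.png

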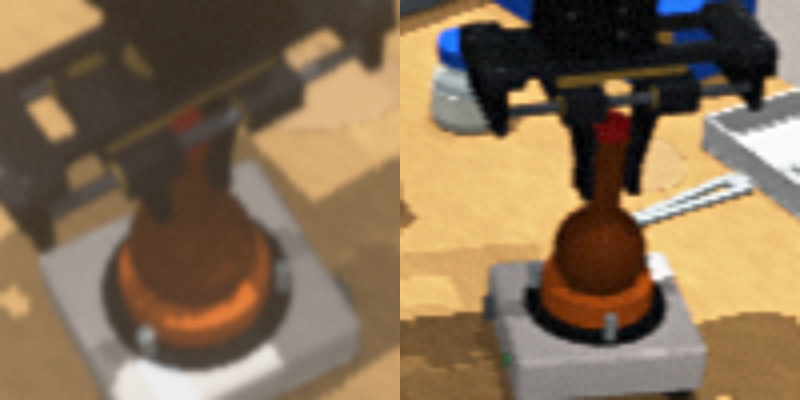

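The ring is at its stop: force rises about 2 N per 0.5 mm with no further motion, and the rim is at about 70 mm. The flask is upright, seated and still gripped, so I hand in.

```bash
python3 -c "
from rig import hand_in;print(hand_in())"
```

```text
the job is handed in; nothing more can be done
None
```

The job is handed in: the flask was lifted clear, tipped to 40° for over a second, returned upright in the air, then seated in the orange ring and pressed to its stop at about 20 N, still gripped and upright.

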